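# Transfer the router tool holders in reverse order

### The arm

A 6-joint arm with a two-finger parallel gripper is mounted at the origin on a cart in front of the work surface, level with it; the furniture and walls round the work are solid. World frame = base frame: x ahead of the robot, y to its left, z up, the work surface at z = 0. Lengths are in m, angles in rad, forces in N, time in s.
With the tool pointing down it reaches from about 0.375 to 0.9 m from the base axis. Payload 3.1 kg.
Tool frame: the origin (TCP) lies midway between the tips of the shut fingers; the grasp point (between the pads) lies 19 mm behind it; x points along the fingers, z is the direction in which the jaws open and shut, and the axes are right-handed (so a half turn about x gives the same grasp; the last joint's range is limited). The gripper opens to 87 mm and grips with 3 to 60 N. Pads are 19 mm wide; open, the fingers measure 117 mm over their backs; the gripper's body (75 mm by 190 mm) begins 51 mm behind the grasp point.
Start: joints at [1.149, 0.527, 1.433, -0, 1.181, -0.178], TCP at [0.151, 0.607, 0.223] pointing down, gripper open.
Joint ranges: [-3.08, 3.08], [-0.75, 2.2], [0.22, 2.44], [-1.43, 4.57], [0, 2.65], [-2.85, 2.85]. Speed limits (rad/s): [2.79, 2.79, 3.14, 3.14, 3.14, 3.14].

### API

Orientations are given as a unit quaternion [x, y, z, w].
In Python, from rig import readout, imaging, robot gives the robot as it stands. The module is installed in compiled form; this text tells all that it offers.
- The arm moves only by the tool play_rows, never from a script. Its argument "rows" is text: rows parted by semicolons, each of 7 numbers parted by spaces: the turn, a rotation vector about the tool's x, y, z in rad, then the shift along the tool's x, y, z in mm, then the closure, from 0 (fully open) to 1 (shut). In form: ax ay az tx ty tz gripper; .... A call has 1 to 8 rows; each row shifts and turns the commanded pose from where the row before left it, along the tool's axes as they then stand; what a row does not reach is not made up. A row lasts 1/12 s, in which the tool goes at most 41.7 mm and 7.16 degrees, less where a joint would pass 70% of its speed; a pose out of reach is approached as far as the arm can. A call with a gripper value outside its range is refused whole. The fingers move at their own pace and stop on an object; "squeeze" is the grip in N (left out, the last holds). Time passes only in rows, so rows that do not move let the fingers close. It gives the time, the measured TCP pose, the force and the opening at its end, in the units of the state.
- readout.get_obs(): the state, without advancing time (a new reading comes with each control period).
- imaging.camera(name): name is "side" or "top" or "wrist"; returns the picture (480x640x3 uint8, blue, green, red); there is no depth.
- imaging.camera_info(name): a dict with "K" (3x3 intrinsics, pixels), "world_to_cam" (4x4, takes a point from world to camera coordinates). Camera axes: x right, y down, z forward; pixel columns grow to the right and rows downward; lengths in m; the calibration is good to about 2 mm. A picture is of the moment at which its call begins: read the wrist's pose just before it. camera_info takes no time and is no camera call; for the wrist camera it gives the pose at the moment of the call.
- robot.hand_in(): hands the job in, once; it reports no verdict.
The state is a dict: "time": time; "q": joint angles; "joint_velocities": joint speeds; "joint_torque": joint torques, N m; "position": TCP position; "tool_rot": TCP orientation; "ft_force": force on the tool from outside, world axes, zero at the start; "moment": the same for the moment, N m; "grip_width": finger opening in m.
Only numpy, scipy, OpenCV 4.12 (cv2) and the standard library are available. Lean on these libraries where they do the work, as an engineer would, in place of code of your own. Each camera call takes 0.05 s, during which the arm holds its last target. There are 200 camera calls.

### The job

Move the four router tool holders from their sockets on the plywood setting board into the empty sockets of the pale wooden tool block, in the reverse order: as seen from the robot, the holder now at the left end of the board goes into the right-hand end socket of the block, the second from the left goes second from the right, and so on. Each must end standing upright in its own socket, taper down and fully home with its flange resting on the block, and let go.

Things in the scene. Friction and masses are not known exactly. Their poses are not given: they have to be found in the camera images.
- tool_drill: Loose steel router tool holder, about 0.35 kg, with a thin twist drill: a rod 10 mm in diameter, 28 mm tall. Upward: tapered shank (diameter 18 mm at the tip, 34 at height 45), flange (54 wide, height 45 to 56), round nut to grip (42 wide, 56 to 90), cutter. Origin: on the axis at the shank's tip; z up.
- tool_straight: Loose steel router tool holder, about 0.35 kg, with a straight cutter: a thin upright blade 30 mm wide, 5 thick, 26 tall, from above a narrow bar. Upward: tapered shank (diameter 18 mm at the tip, 34 at height 45), flange (54 wide, height 45 to 56), round nut to grip (42 wide, 56 to 90), cutter. Origin: on the axis at the shank's tip; z up.
- tool_vee: Loose steel router tool holder, about 0.35 kg, with a V-groove cutter: a cone 31 mm wide, point up, 27 mm tall. Upward: tapered shank (diameter 18 mm at the tip, 34 at height 45), flange (54 wide, height 45 to 56), round nut to grip (42 wide, 56 to 90), cutter. Origin: on the axis at the shank's tip; z up.
- tool_disc: Loose steel router tool holder, about 0.35 kg, with a slot cutter: a flat toothed disc, 40 mm over the teeth, on a 12 mm spindle, 26 mm tall. Upward: tapered shank (diameter 18 mm at the tip, 34 at height 45), flange (54 wide, height 45 to 56), round nut to grip (42 wide, 56 to 90), cutter. Origin: on the axis at the shank's tip; z up.
- pod_drill: Fixed grey round socket (60 mm diameter at the foot, 55 mm at the top, 56 mm high) on the setting board; the drill tool stands in it at the start (the tip of its shank 11 mm above this origin). The four sockets look alike and stand in a row in shuffled order. Origin: centre of the underside.
- pod_straight: Fixed grey round socket (60 mm diameter at the foot, 55 mm at the top, 56 mm high) on the setting board; the straight tool stands in it at the start (the tip of its shank 11 mm above this origin). The four sockets look alike and stand in a row in shuffled order. Origin: centre of the underside.
- pod_vee: Fixed grey round socket (60 mm diameter at the foot, 55 mm at the top, 56 mm high) on the setting board; the vee tool stands in it at the start (the tip of its shank 11 mm above this origin). The four sockets look alike and stand in a row in shuffled order. Origin: centre of the underside.
- pod_disc: Fixed grey round socket (60 mm diameter at the foot, 55 mm at the top, 56 mm high) on the setting board; the disc tool stands in it at the start (the tip of its shank 11 mm above this origin). The four sockets look alike and stand in a row in shuffled order. Origin: centre of the underside.
- setting_board: Fixed plywood board 90 x 290 x 10 mm on the bench; carries the row of four sockets along its y axis, at y = +102, +34, -34 and -102 mm, x = 0. Its y axis points to the left as the robot sees it (within about 17 degrees). Origin: centre of the underside.
- tool_block: Fixed pale wooden block 74 x 276 x 56 mm, left or right of the board. Four empty black-lined tapered sockets in its top (mouth 42 mm wide) at y = +102, +34, -34, -102 mm, x = 0; y points left as the robot sees it (within 17 degrees). A seated tool has its flange on the block's top, its shank tip 11 mm above the underside. Origin: centre of the underside.
Mind the look-alikes: they are no part of the job. What is shaped like the tool_straight but blue or green is not meant.

How it is judged:
By the outcome, as a careful person would: the job done as asked, in the order asked, and still so for the second after the job is handed in, with the robot touching nothing.
It also fails if it takes over 99 s, if anything falls off the work surface, if the arm or the gripper's body presses on something with over 40 N, if the wrist force passes 120 N, or if a joint passes its speed limit or range.

## Working session

There is one attempt and no reset: what is moved stays moved. The work goes in short steps, Python scripts to look and compute and a tool call to move; the robot and the scene stay as the last step left them, time stands still between calls to the robot, and variables do not carry over. Pictures are saved under pics/ and viewed, about 12 in all and at most 16, crops included, and the job is handed in when it is done.

Besides the shell and the picture viewer there is one more tool, called as name(argument=value, ...), one argument or row to a line, values as JSON. play_rows: Moves the arm, as the interface text tells. Its arguments: {"type":"object","properties":{"rows":{"type":"string"},"squeeze":{"type":"number"}},"required":["rows"]}

```bash
mkdir -p pics
python3 - <<'E'
from rig import readout, imaging, robot
import cv2
for n in ("top","side"):
    cv2.imwrite(f"pics/{n}0.png",imaging.camera(n))
    i=imaging.camera_info(n);print(n,i["K"],i["world_to_cam"])
o=readout.get_obs();print(o)
i=imaging.camera_info("wrist");print(i)
E
```

```text
top [[561.30977709   0.         316.16614451]
 [  0.         561.30977709 240.13948212]
 [  0.           0.           1.        ]] [[-0.02400863 -0.99949864  0.02064108 -0.00417758]
 [-0.99423167  0.02171303 -0.10503302  0.49324005]
 [ 0.10453218 -0.02304371 -0.9942545   1.34145055]
 [ 0.          0.          0.          1.        ]]
side [[594.10951691   0.         312.58717844]
 [  0.         594.10951691 240.19976675]
 [  0.           0.           1.        ]] [[ 0.89250862 -0.45076387 -0.01550169 -0.43492323]
 [-0.30363133 -0.57506225 -0.7596785   0.16712651]
 [ 0.33352119  0.68272641 -0.65011404  1.23872311]
 [ 0.          0.          0.          1.        ]]
{'time': 0.1, 'q': array([ 1.14844853e+00,  5.28381286e-01,  1.43376330e+00, -8.47198602e-07,
        1.18139086e+00, -1.78481050e-01]), 'joint_velocities': array([ 0.00098795, -0.00292635, -0.00441366,  0.00127787,  0.0006888 ,
       -0.00027954]), 'joint_torque': array([ 7.94606535e-05, -4.40986454e+01, -1.77151269e+01,  6.35245861e-02,
        5.34506876e-02, -3.35861523e-05]), 'position': array([0.15059939, 0.60591359, 0.22166797]), 'tool_rot': array([-0.43579229,  0.5577106 ,  0.43515136,  0.55649552]), 'ft_force': array([ 0.45682531,  0.37779094, -0.25215371]), 'moment': array([-0.05811974, -0.01652059, -0.01794031]), 'grip_width': 0.08700748462155009}
{'K': array([[381.38405314,   0.        , 320.29763265],
       [  0.        , 381.38405314, 234.90281003],
       [  0.        ,   0.        ,   1.        ]]), 'world_to_cam': array([[ 0.24160385,  0.97037355, -0.00165941, -0.62299258],
       [ 0.93896623, -0.23335181,  0.25276343, -0.02948219],
       [ 0.24488772, -0.06262675, -0.96752669,  0.38876868],
       [ 0.        ,  0.        ,  0.        ,  1.        ]])}
```

View pics/top0.png

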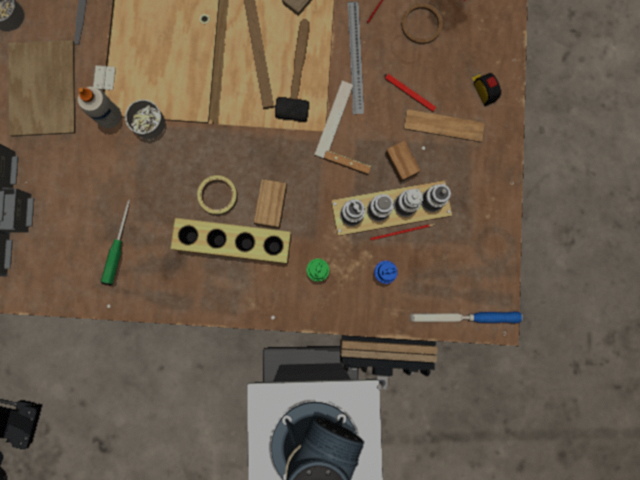

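View pics/side0.png

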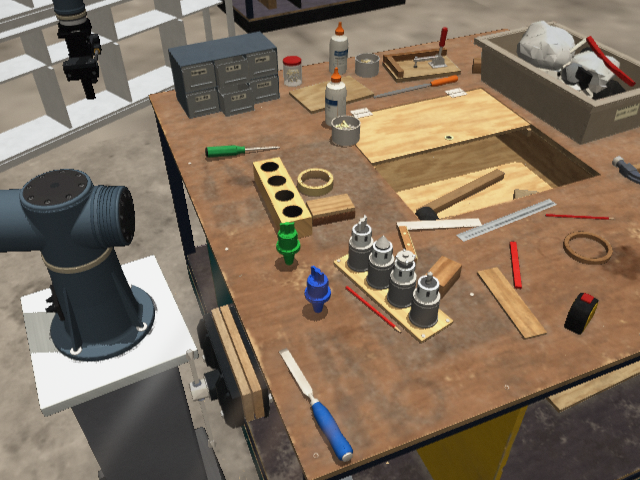

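```bash
cat > h.py <<'E'
import numpy as np, cv2
from rig import readout, imaging, robot
from scipy.spatial.transform import Rotation as R
def ray(info,px,z):
    W=info["world_to_cam"];Rm=W[:3,:3];c=-Rm.T@W[:3,3]
    d=Rm.T@np.linalg.solve(info["K"],[px[0],px[1],1.])
    return c+d*(z-c[2])/d[2]
def proj(info,p):
    p=info["world_to_cam"]@np.r_[p,1];q=info["K"]@p[:3];return q[:2]/q[2]
def fit(pts):
    """pts left to right (y=+102..-102): centre, yaw"""
    pts=np.array(pts)[:,:2];s=np.array([.102,.034,-.034,-.102]);c=pts.mean(0)
    v=(s[:,None]*pts).sum(0)/(s**2).sum()
    yaw=np.arctan2(-v[0],v[1]);u=np.array([-np.sin(yaw),np.cos(yaw)])
    t=c+s[:,None]*u
    return c,yaw,np.linalg.norm(v),t,(pts-t)*1000
E
python3 - <<'E'
import cv2,numpy as np
a=cv2.imread("pics/top0.png")
x=cv2.resize(a[210:270,160:300],None,fx=5.5,fy=5.5,interpolation=cv2.INTER_CUBIC)
b=cv2.resize(a[175:237,325:465],None,fx=5.5,fy=5.5,interpolation=cv2.INTER_CUBIC)[:270+60]
cv2.imwrite("pics/c1.png",np.vstack([x[:270],b[:330]]));print(x.shape,b.shape)
E
```

```text
(330, 770, 3) (330, 770, 3)
```

View pics/c1.png

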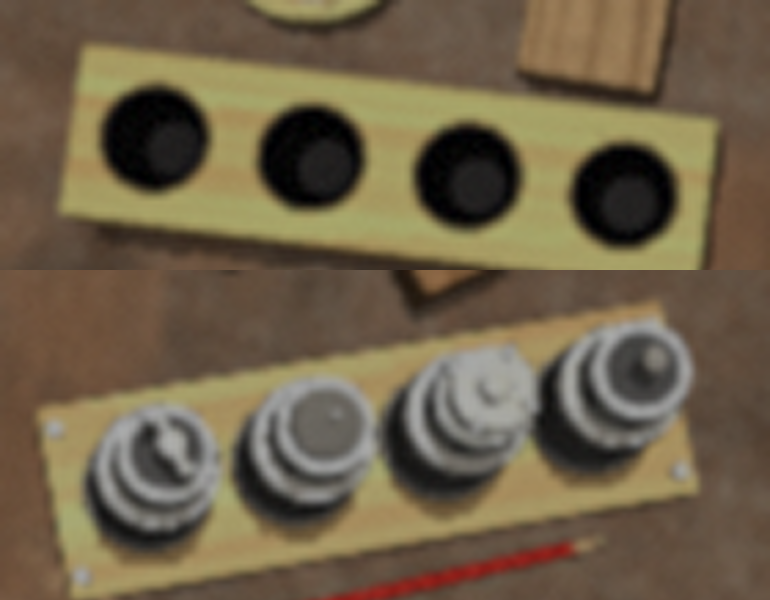

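Run:
```python
from h import *
np.set_printoptions(precision=4,suppress=True)
i=imaging.camera_info("top")
f=lambda p,o:((p[0]+.5)/5.5-.5+o[0],(p[1]+.5)/5.5-.5+o[1])
B=[ray(i,f(p,(160,210)),.056) for p in[(155,138),(312,158),(468,176),(624,195)]]
T=[ray(i,f((p[0],p[1]-270),(325,175)),z) for p,z in[((168,452),.111),((322,427),.111),((490,391),.125),((642,370),.111)]]
for n,P in(("block",B),("tools",T)):
    c,y,s,t,r=fit(P);print(n,c,"yaw",np.degrees(y),"scale",s);print(t);print(r)
print(R.from_quat(readout.get_obs()["tool_rot"]).as_matrix())
```

```text
block [0.4949 0.1887] yaw -8.19235540087484 scale 0.9986454422569522
[[0.5094 0.2897]
 [0.4997 0.2224]
 [0.49   0.1551]
 [0.4803 0.0878]]
[[ 0.153  -0.0355]
 [-0.3105 -0.1891]
 [ 0.0964  0.0288]
 [ 0.0611  0.1957]]
tools [ 0.5724 -0.2049] yaw 8.781552601574012 scale 0.9988771027722213
[[ 0.5568 -0.104 ]
 [ 0.5672 -0.1712]
 [ 0.5776 -0.2385]
 [ 0.5879 -0.3057]]
[[ 0.4089 -0.9536]
 [-0.707   1.263 ]
 [ 0.2454 -0.0426]
 [ 0.0526 -0.2669]]
[[-0.0008 -0.9704  0.2415]
 [-0.0018  0.2415  0.9704]
 [-1.      0.0003 -0.0019]]
```

play_rows(
  rows="0.117 0 0 0 0 0 0; 0.117 0 0 0 0 0 0; 0.117 0 0 0 0 0 0; 0.117 0 0 0 0 0 0; 0.117 0 0 0 0 0 0; 0.117 0 0 0 0 0 0; 0.117 0 0 0 0 0 0; 0.117 0 0 0 0 0 0",
  squeeze=35,
)

```text
time: 0.77
position: [0.1507, 0.6061, 0.222]
tool_rot: [-0.136, 0.694, 0.135, 0.694]
ft_force: [0.9, 0.0, -0.3]
grip_width: 0.0871
```

play_rows(
  rows="0.118 0 0 0 0 0 0; 0.118 0 0 0 0 0 0; 0 0 0 0 -20 7 0; 0 0 0 0 -38 15 0; 0 0 0 0 -38 15 0; 0 0 0 0 -38 15 0; 0 0 0 0 -38 15 0; 0 0 0 0 -38 15 0",
)

```text
time: 1.43
position: [0.2645, 0.4098, 0.2223]
tool_rot: [-0.055, 0.705, 0.055, 0.705]
ft_force: [1.5, -0.0, -0.7]
grip_width: 0.0876
```

play_rows(
  rows="0 0 0 0 -38 15 0; 0 0 0 0 -38 15 0; 0 0 0 0 -38 15 0; 0 0 0 0 -38 15 0; 0 0 0 0 -38 15 0; 0 0 0 0 -38 15 0; 0 0 0 0 -38 15 0; 0 0 0 0 -38 15 0",
)

```text
time: 2.1
position: [0.4301, 0.1279, 0.2225]
tool_rot: [-0.055, 0.705, 0.055, 0.705]
ft_force: [0.8, 0.0, 0.2]
grip_width: 0.0869
```

```bash
cat >> h.py <<'E'
BLK=dict(c=np.array([.4949,.1887]),yaw=np.radians(-8.19))
BRD=dict(c=np.array([.5724,-.2049]),yaw=np.radians(8.78))
S=[.102,.034,-.034,-.102]
def pos(r,k): # k 0..3 from the left
    return r["c"]+S[k]*np.array([-np.sin(r["yaw"]),np.cos(r["yaw"])])
def go(r,k,z):
    o=readout.get_obs();M=R.from_quat(o["tool_rot"])
    d=M.inv().apply(np.r_[pos(r,k),z]-o["position"])*1000
    G=np.array([[0,-np.sin(r["yaw"]),np.cos(r["yaw"])],[0,np.cos(r["yaw"]),np.sin(r["yaw"])],[-1,0,0]])
    print("t",o["time"],"pos",o["position"],"F",o["ft_force"].round(1),"w",round(o["grip_width"],4),"shift",d.round(1),"turn",(M.inv()*R.from_matrix(G)).as_rotvec().round(4))
E
python3 -c "
from h import *
go(BRD,0,.222);print(readout.get_obs()['q'])"
```

```text
t 2.1 pos [0.43012244 0.127929   0.22247199] F [0.8 0.  0.2] w 0.0869 shift [   0.4 -248.8   89.4] turn [ 0.0015 -0.0003 -0.0002]
[ 3.90293511e-02  2.91565000e-01  1.85677643e+00  1.89238341e-04
  9.93605623e-01 -1.15800891e-01]
```

play_rows(
  rows="0 0 0 0 -38 14 0; 0 0 0 0 -38 14 0; 0 0 0 0 -38 14 0; 0 0 0 0 -38 14 0; 0 0 0 0 -38 14 0; 0 0 0 0 -38 14 0; 0 0 0 0 -21 5 0; 0 0 0 0 0 0 0",
)

```text
time: 2.77
position: [0.5587, -0.1076, 0.2222]
tool_rot: [-0.054, 0.704, 0.052, 0.706]
ft_force: [-0.4, 0.7, -0.1]
grip_width: 0.087
```

```bash
python3 -c "
from h import *
go(BRD,0,.16);i=imaging.camera_info('wrist');cv2.imwrite('pics/w1.png',imaging.camera('wrist'))
for k in range(4):print(k,proj(i,np.r_[pos(BRD,k),.111]).round(1),proj(i,np.r_[pos(BRD,k),.077]).round(1))"
```

```text
t 2.7667 pos [ 0.5587396  -0.10760192  0.22222741] F [-0.4  0.7 -0.1] w 0.087 shift [62.2  3.9 -1.5] turn [-0.0029  0.0023  0.003 ]
0 [319.3 225.7] [319.3 216. ]
1 [319.7 310.7] [319.6 293.1]
2 [320.  386.3] [319.9 362.4]
3 [320.2 454. ] [320.1 425.1]
```

View pics/w1.png

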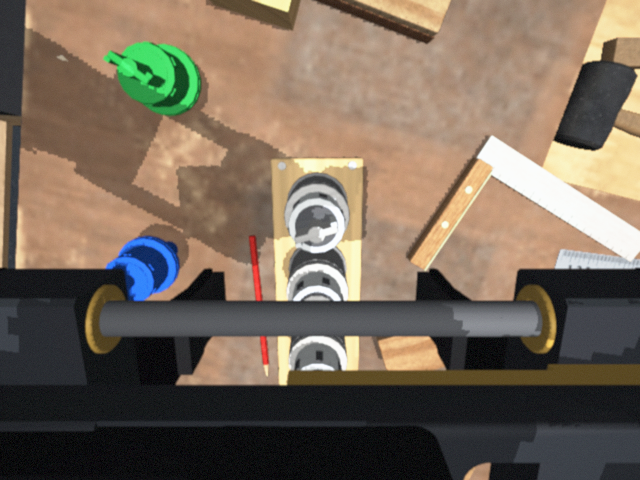

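play_rows(
  rows="0 0 0 20 0 0 0; 0 0 0 30 0 0 0; 0 0 0 12 0 0 0; 0 0 0 0 0 0 0",
)

```text
time: 3.15
position: [0.5526, -0.0999, 0.1573]
tool_rot: [-0.054, 0.708, 0.057, 0.702]
ft_force: [-1.0, -0.8, -0.7]
grip_width: 0.0869
```

```bash
python3 -c "
from h import *
go(BRD,0,.083)"
```

```text
t 3.15 pos [ 0.55258192 -0.09994276  0.15729542] F [-1.  -0.8 -0.7] w 0.0869 shift [74.2 -5.1  4.1] turn [ 0.0028 -0.0077 -0.0049]
```

play_rows(
  rows="0 0 0 0 0 0 0; 0 0 0 0 0 0 0",
)

```text
time: 3.32
position: [0.5565, -0.1018, 0.1614]
tool_rot: [-0.055, 0.705, 0.055, 0.705]
ft_force: [-0.7, -0.8, -0.3]
grip_width: 0.0872
```

play_rows(
  rows="0 0 0 0 0 0 0; 0 0 0 0 0 0 0; 0 0 0 0 0 0 0",
)

```text
time: 3.57
position: [0.5567, -0.1025, 0.1616]
tool_rot: [-0.055, 0.704, 0.055, 0.706]
ft_force: [0.7, -0.5, -0.2]
grip_width: 0.0867
```

```bash
python3 -c "
from h import *
go(BRD,0,.083)"
```

```text
t 3.5667 pos [ 0.55665923 -0.10245902  0.16157584] F [ 0.7 -0.5 -0.2] w 0.0867 shift [78.6 -1.6 -0.2] turn [0.002  0.0017 0.001 ]
```

play_rows(
  rows="0 0 0 14 -1 0 0; 0 0 0 24 0 0 0; 0 0 0 22 0 0 0; 0 0 0 12 0 0 0; 0 0 0 5 0 0 0; 0 0 0 0 0 0 0; 0 0 0 0 0 0 0; 0 0 0 0 0 0 0",
)

```text
time: 4.23
position: [0.5572, -0.1038, 0.0846]
tool_rot: [-0.055, 0.704, 0.054, 0.706]
ft_force: [0.1, -0.7, 0.2]
grip_width: 0.0873
```

play_rows(
  rows="0 0 0 0 0 0 1; 0 0 0 0 0 0 1; 0 0 0 0 0 0 1; 0 0 0 0 0 0 1; 0 0 0 0 0 0 1; 0 0 0 0 0 0 1; 0 0 0 0 0 0 1; 0 0 0 0 0 0 1",
)

```text
time: 4.9
position: [0.556, -0.1034, 0.0835]
tool_rot: [-0.055, 0.705, 0.055, 0.705]
ft_force: [-0.7, 0.4, 2.2]
grip_width: 0.0416
```

```bash
python3 -c "
from h import *
go(BRD,0,.083)"
```

```text
t 4.9 pos [ 0.55602763 -0.10336249  0.08347532] F [-0.7  0.4  2.2] w 0.0416 shift [ 0.5 -0.8  0.7] turn [ 0.0018 -0.0006 -0.0002]
```

play_rows(
  rows="0 0 0 -8 0 0 1; 0 0 0 -22 0 0 1; 0 0 0 -35 0 0 1; 0 0 0 -35 0 0 1; 0 0 0 -25 0 0 1; 0 0 0 -8 0 0 1; 0 0 0 0 20 -4 1; 0 0 0 0 34 -8 1",
)

```text
time: 5.57
position: [0.5381, -0.0543, 0.217]
tool_rot: [-0.054, 0.704, 0.052, 0.707]
ft_force: [0.8, 1.5, -3.0]
grip_width: 0.0414
```

play_rows(
  rows="0 0 0 0 38 -9 1; 0 0 0 0 38 -9 1; 0 0 0 0 36 -8 1; 0 0 0 0 22 -5 1; 0 0 0 0 12 -3 1; 0.098 0 0 0 0 0 1; 0.1 0 0 0 0 0 1; 0.098 0 0 0 0 0 1",
)

```text
time: 6.23
position: [0.4798, 0.087, 0.2159]
tool_rot: [0.051, 0.706, -0.052, 0.705]
ft_force: [-0.1, 0.6, -3.0]
grip_width: 0.0411
```

play_rows(
  rows="0 0 0 20 0 0 1; 0 0 0 20 0 0 1; 0 0 0 10 0 0 1; 0 0 0 0 0 0 1; 0 0 0 0 0 0 1; 0 0 0 0 0 0 1; 0 0 0 0 0 0 1",
)

```text
time: 6.82
position: [0.4808, 0.0868, 0.1672]
tool_rot: [0.05, 0.705, -0.05, 0.706]
ft_force: [0.4, 1.0, -2.3]
grip_width: 0.0412
```

```bash
python3 -c "
from h import *
go(BLK,3,.125);i=imaging.camera_info('wrist');cv2.imwrite('pics/w2.png',imaging.camera('wrist'))
print(readout.get_obs()['q'])
for k in range(4):print(k,proj(i,np.r_[pos(BLK,k),.056]).round(1))"
```

```text
t 6.8167 pos [0.4808446  0.08682556 0.16724238] F [ 0.4  1.  -2.3] w 0.0412 shift [42.2  0.8 -0.7] turn [ 0.0017  0.0019 -0.    ]
[-5.03364901e-02  4.28300562e-01  1.82804687e+00 -1.01715865e-04
  8.83269494e-01  9.09034604e-02]
0 [ 320.6 -100.6]
1 [320.5  24.9]
2 [320.3 134. ]
3 [320.2 229.7]
```

View pics/w2.png

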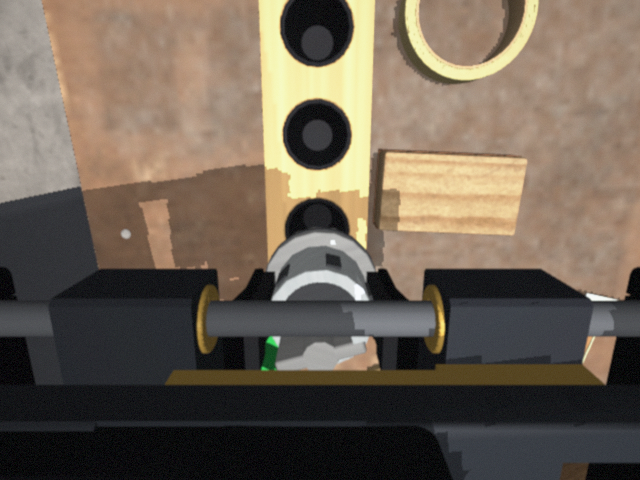

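```bash
python3 -c "
from h import *
a=cv2.imread('pics/w2.png')
m=(a.max(2)<75).astype(np.uint8)
n,l,s,c=cv2.connectedComponentsWithStats(m)
for k in range(1,n):
  if s[k][4]>400:print(s[k],c[k])
i=imaging.camera_info('wrist')
for p in((.0),):print(proj(i,np.r_[readout.get_obs()['position'][:2],.056]),proj(i,np.r_[readout.get_obs()['position'][:2],.115]))
"
```

```text
[ 281    0   72   66 3946] [316.30207805  29.68043588]
[ 284  100   66   69 3591] [316.51434141 133.98635478]
[    0   187   640   293 92635] [250.31950127 389.17066983]
[ 285  199   68   42 1731] [316.08434431 218.05661467]
[ 206  264  228   50 3562] [308.70887142 294.95676586]
[  373   268   267   103 14528] [505.0344163  319.63615088]
[320.96142208 230.78706759] [321.35665961 255.16718646]
```

play_rows(
  rows="0 0 0 12 1 -1.5 1; 0 0 0 20 0 0 1; 0 0 0 20 0 0 1; 0 0 0 12 0 0 1; 0 0 0 10 0 0 1; 0 0 0 6 0 0 1; 0 0 0 4 0 0 1; 0 0 0 0 0 0 1",
)

```text
time: 7.53
position: [0.4788, 0.0883, 0.0824]
tool_rot: [0.05, 0.705, -0.05, 0.705]
ft_force: [-0.5, 0.5, -2.7]
grip_width: 0.0412
```

play_rows(
  rows="0 0 0 2 0 0 1; 0 0 0 2 0 0 1; 0 0 0 0 0 0 1; 0 0 0 0 0 0 1",
)

```text
time: 7.87
position: [0.4788, 0.0883, 0.0789]
tool_rot: [0.05, 0.705, -0.05, 0.706]
ft_force: [-0.1, -0.0, -2.0]
grip_width: 0.0414
```

```bash
python3 -c "
from h import *
go(BLK,3,.074)"
```

```text
t 7.8667 pos [0.47880617 0.08828006 0.07885122] F [-0.1 -0.  -2. ] w 0.0414 shift [ 4.9 -0.3  1.6] turn [ 0.002   0.0006 -0.    ]
```

play_rows(
  rows="0 0 0 2 0 0 1; 0 0 0 1.5 0 0 1; 0 0 0 0 0 0 1; 0 0 0 0 0 0 1; 0 0 0 1 0 0 1; 0 0 0 0 0 0 1; 0 0 0 0 0 0 1",
)

```text
time: 8.45
position: [0.4786, 0.0883, 0.074]
tool_rot: [0.05, 0.705, -0.05, 0.705]
ft_force: [-0.3, -0.1, -1.5]
grip_width: 0.041
```

```bash
python3 -c "
from h import *
go(BLK,3,.074)"
```

```text
t 8.45 pos [0.47858602 0.08827895 0.07401355] F [-0.3 -0.1 -1.5] w 0.041 shift [ 0.  -0.3  1.8] turn [ 0.002  -0.0001  0.    ]
```

play_rows(
  rows="0 0 0 0.7 0 0 1; 0 0 0 0 0 0 1; 0 0 0 0 0 0 0.3; 0 0 0 0 0 0 0.3; 0 0 0 0 0 0 0; 0 0 0 0 0 0 0; 0 0 0 0 0 0 0; 0 0 0 0 0 0 0",
)

```text
time: 9.12
position: [0.4787, 0.0883, 0.0734]
tool_rot: [0.05, 0.705, -0.05, 0.705]
ft_force: [-0.0, -0.1, 0.6]
grip_width: 0.0732
```

play_rows(
  rows="0 0 0 -8 0 0 0; 0 0 0 -20 0 0 0; 0 0 0 -32 0 0 0; 0 0 0 -32 0 0 0; 0 0 0 -32 0 0 0; 0 0 0 -14 0 0 0; 0 0 0 0 0 0 0; 0 0 0 0 0 0 0",
)

```text
time: 9.78
position: [0.4788, 0.0883, 0.2124]
tool_rot: [0.05, 0.705, -0.05, 0.706]
ft_force: [-0.5, -0.3, -0.4]
grip_width: 0.087
```

```bash
python3 -c "
from h import *
go(BRD,1,.212);i=imaging.camera_info('side');a=imaging.camera('side')
t=imaging.camera('top')
cv2.imwrite('pics/s1.png',np.hstack([cv2.resize(a[140:260,220:320],None,fx=4,fy=4),cv2.resize(t[180:300,220:320],None,fx=4,fy=4)]))
for z in(.056,.067,.101):print(proj(i,np.r_[pos(BLK,3),z])-[220,140])"
```

```text
t 9.7833 pos [0.47883957 0.08832246 0.21236317] F [-0.5 -0.3 -0.4] w 0.087 shift [   0.6 -244.6  124. ] turn [-2.941e-01  2.400e-03  2.000e-04]
[73.1205223  70.24151847]
[72.95057893 66.58225093]
[72.41426916 55.03428089]
```

View pics/s1.png

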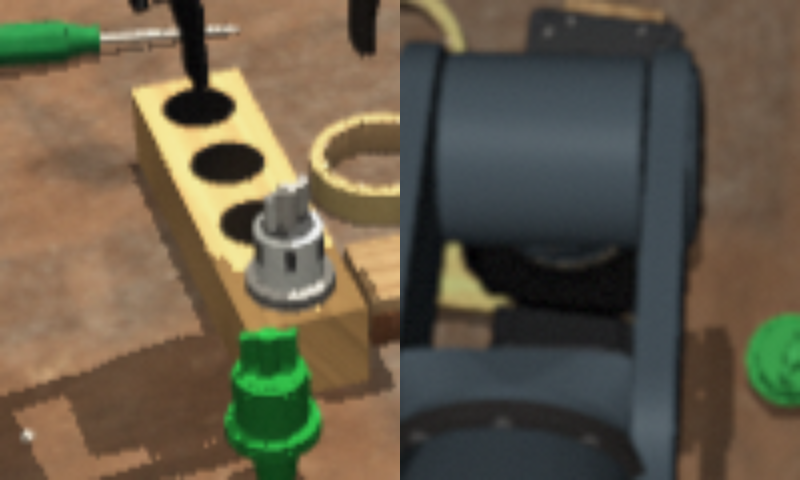

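play_rows(
  rows="0 0 0 0 -18 9 0; 0 0 0 0 -34 17 0; 0 0 0 0 -36 18 0; 0 0 0 0 -36 18 0; 0 0 0 0 -36 18 0; 0 0 0 0 -36 18 0; 0 0 0 0 -30 16 0; 0 0 0 0 -18.5 10 0",
)

```text
time: 10.55
position: [0.5673, -0.1749, 0.2091]
tool_rot: [0.051, 0.706, -0.051, 0.705]
ft_force: [-0.2, 0.5, -0.5]
grip_width: 0.0867
```

play_rows(
  rows="-0.098 0 0 10 0 0 0; -0.098 0 0 20 0 0 0; -0.098 0 0 15 0 0 0; 0 0 0 5 0 0 0; 0 0 0 0 0 0 0; 0 0 0 0 0 0 0; 0 0 0 0 0 0 0; 0 0 0 0 0 0 0",
)

```text
time: 11.22
position: [0.5677, -0.1713, 0.1622]
tool_rot: [-0.054, 0.705, 0.053, 0.706]
ft_force: [-0.8, 0.3, 0.8]
grip_width: 0.087
```

```bash
python3 -c "
from h import *
go(BRD,1,.0835)"
```

```text
t 11.2167 pos [ 0.56765349 -0.17131202  0.16221703] F [-0.8  0.3  0.8] w 0.087 shift [78.7  0.2 -0.6] turn [-0.0008  0.0014  0.0011]
```

play_rows(
  rows="0 0 0 14 0 -0.5 0; 0 0 0 24 0 0 0; 0 0 0 22 0 0 0; 0 0 0 13 0 0 0; 0 0 0 5 0 0 0; 0 0 0 0 0 0 0; 0 0 0 0 0 0 0; 0 0 0 0 0 0 0",
)

```text
time: 11.88
position: [0.5676, -0.1717, 0.0847]
tool_rot: [-0.055, 0.704, 0.053, 0.706]
ft_force: [-1.0, 0.1, 0.3]
grip_width: 0.0871
```

play_rows(
  rows="0 0 0 0 0 0 1; 0 0 0 0 0 0 1; 0 0 0 0 0 0 1; 0 0 0 0 0 0 1; 0 0 0 0 0 0 1; 0 0 0 0 0 0 1; 0 0 0 0 0 0 1; 0 0 0 0 0 0 1",
)

```text
time: 12.55
position: [0.5663, -0.1713, 0.0833]
tool_rot: [-0.054, 0.705, 0.054, 0.705]
ft_force: [-0.9, -0.2, 2.5]
grip_width: 0.0418
```

```bash
python3 -c "
from h import *
go(BLK,2,.217)"
```

```text
t 12.55 pos [ 0.56626362 -0.17125304  0.08327968] F [-0.9 -0.2  2.5] w 0.0418 shift [-133.6  334.1  -25.6] turn [ 2.96e-01 -7.00e-04 -1.00e-04]
```

play_rows(
  rows="0 0 0 -8 0 0 1; 0 0 0 -22 0 0 1; 0 0 0 -35 0 0 1; 0 0 0 -35 0 0 1; 0 0 0 -25 0 0 1; 0 0 0 -9 0 0 1; 0 0 0 0 20 -2 1; 0 0 0 0 36 -3 1",
)

```text
time: 13.22
position: [0.5545, -0.1198, 0.2176]
tool_rot: [-0.054, 0.704, 0.051, 0.706]
ft_force: [-0.3, 0.9, -5.2]
grip_width: 0.0414
```

play_rows(
  rows="0 0 0 0 38 -3 1; 0 0 0 0 40 -3 1; 0 0 0 0 40 -3 1; 0 0 0 0 40 -3 1; 0 0 0 0 40 -3 1; 0 0 0 0 38 -3 1; 0 0 0 0 28 -2 1; 0 0 0 0 14 -1 1",
)

```text
time: 13.88
position: [0.4867, 0.1582, 0.2159]
tool_rot: [-0.055, 0.707, 0.056, 0.703]
ft_force: [0.6, -0.1, -4.7]
grip_width: 0.0413
```

play_rows(
  rows="0.098 0 0 5 0 0 1; 0.1 0 0 18 0 0 1; 0.098 0 0 18 0 0 1; 0 0 0 9 0 0 1; 0 0 0 0 0 0 1; 0 0 0 0 0 0 1; 0 0 0 0 0 0 1; 0 0 0 0 0 0 1",
)

```text
time: 14.55
position: [0.4907, 0.1548, 0.1681]
tool_rot: [0.05, 0.705, -0.05, 0.706]
ft_force: [-0.6, 0.1, -3.7]
grip_width: 0.0411
```

```bash
python3 -c "
from h import *
go(BLK,2,.0733)"
```

```text
t 14.55 pos [0.49074476 0.1547681  0.1681474 ] F [-0.6  0.1 -3.7] w 0.0411 shift [94.8  0.1 -0.9] turn [ 0.0006  0.0018 -0.0004]
```

Same offset as before (tool z −0.9 −1.5 ≈ −2.2); descend.

play_rows(
  rows="0 0 0 12 0.3 -2.2 1; 0 0 0 20 0 0 1; 0 0 0 20 0 0 1; 0 0 0 14 0 0 1; 0 0 0 10 0 0 1; 0 0 0 6 0 0 1; 0 0 0 4 0 0 1; 0 0 0 0 0 0 1",
)

```text
time: 15.22
position: [0.4881, 0.1554, 0.0812]
tool_rot: [0.05, 0.705, -0.05, 0.705]
ft_force: [-1.6, -0.8, -4.4]
grip_width: 0.0412
```

play_rows(
  rows="0 0 0 3 0 0 1; 0 0 0 2 0 0 1; 0 0 0 1 0 0 1; 0 0 0 0 0 0 1; 0 0 0 0 0 0 1",
)

```text
time: 15.63
position: [0.4879, 0.1555, 0.0756]
tool_rot: [0.051, 0.705, -0.05, 0.705]
ft_force: [-0.4, 0.8, -5.5]
grip_width: 0.0411
```

```bash
python3 -c "
from h import *
go(BLK,2,.0733)"
```

```text
t 15.6333 pos [0.48793264 0.15547749 0.07557312] F [-0.4  0.8 -5.5] w 0.0411 shift [ 2.3 -0.1  2.2] turn [-0.      0.0004 -0.0001]
```

play_rows(
  rows="0 0 0 1.3 0 0 1; 0 0 0 0.7 0 0 1; 0 0 0 0 0 0 1; 0 0 0 0 0 0 0.3; 0 0 0 0 0 0 0; 0 0 0 0 0 0 0; 0 0 0 0 0 0 0; 0 0 0 0 0 0 0",
)

```text
time: 16.3
position: [0.4881, 0.1555, 0.0737]
tool_rot: [0.051, 0.705, -0.05, 0.706]
ft_force: [-0.2, 0.1, -0.5]
grip_width: 0.067
```

play_rows(
  rows="0 0 0 -8 0 0 0; 0 0 0 -20 0 0 0; 0 0 0 -32 0 0 0; 0 0 0 -32 0 0 0; 0 0 0 -32 0 0 0; 0 0 0 -14 0 0 0; 0 0 0 0 0 0 0; 0 0 0 0 0 0 0",
)

```text
time: 16.97
position: [0.4881, 0.1555, 0.2125]
tool_rot: [0.051, 0.704, -0.05, 0.706]
ft_force: [0.1, -0.2, -1.1]
grip_width: 0.0873
```

```bash
python3 -c "
from h import *
go(BRD,2,.212)
a=imaging.camera('side')
cv2.imwrite('pics/s2.png',cv2.resize(a[140:260,220:340],None,fx=4,fy=4))"
```

```text
t 16.9667 pos [0.48805745 0.15549172 0.21245269] F [ 0.1 -0.2 -1.1] w 0.0873 shift [   0.6 -377.2  144.7] turn [-2.962e-01  2.500e-03 -2.000e-04]
```

View pics/s2.png

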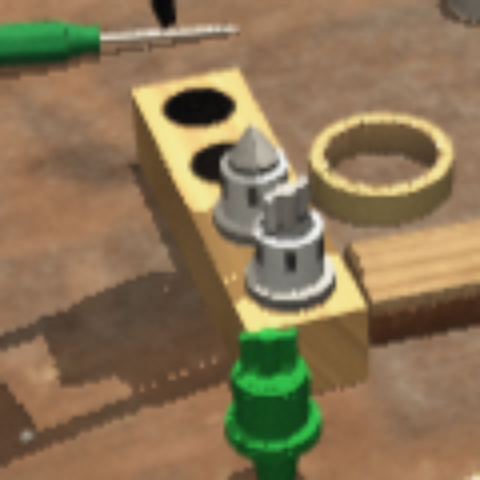

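play_rows(
  rows="0 0 0 0 -16 6 0; 0 0 0 0 -32 12 0; 0 0 0 0 -38 14.6 0; 0 0 0 0 -38 14.6 0; 0 0 0 0 -38 14.6 0; 0 0 0 0 -38 14.6 0; 0 0 0 0 -38 14.6 0; 0 0 0 0 -38 14.6 0",
)

```text
time: 17.68
position: [0.5517, -0.1342, 0.2091]
tool_rot: [0.051, 0.707, -0.05, 0.704]
ft_force: [0.8, 0.4, 0.2]
grip_width: 0.0871
```

play_rows(
  rows="0 0 0 0 -38 14.6 0; 0 0 0 0 -38 14.6 0; 0 0 0 0 -18 7 0; 0 0 0 0 -7 3 0; -0.098 0 0 0 0 0 0; -0.1 0 0 0 0 0 0; -0.098 0 0 0 0 0 0",
)

```text
time: 18.27
position: [0.576, -0.2367, 0.2092]
tool_rot: [-0.055, 0.706, 0.057, 0.704]
ft_force: [0.3, 0.3, -0.1]
grip_width: 0.0869
```

play_rows(
  rows="0 0 0 15 0 0 0; 0 0 0 20 0 0 0; 0 0 0 15 0 0 0; 0 0 0 0 0 0 0; 0 0 0 0 0 0 0; 0 0 0 0 0 0 0; 0 0 0 0 0 0 0",
)

```text
time: 18.85
position: [0.5779, -0.2382, 0.1622]
tool_rot: [-0.054, 0.705, 0.054, 0.705]
ft_force: [-0.7, -0.7, -0.2]
grip_width: 0.0872
```

```bash
python3 -c "
from h import *
go(BRD,2,.0835)"
```

```text
t 18.85 pos [ 0.57792714 -0.23818524  0.16218278] F [-0.7 -0.7 -0.2] w 0.0872 shift [78.7 -0.2 -0.5] turn [0.0002 0.0011 0.0008]
```

play_rows(
  rows="0 0 0 14 0 -0.5 0; 0 0 0 24 0 0 0; 0 0 0 22 0 0 0; 0 0 0 13 0 0 0; 0 0 0 5 0 0 0; 0 0 0 0 0 0 0; 0 0 0 0 0 0 0; 0 0 0 0 0 0 0",
)

```text
time: 19.52
position: [0.5779, -0.239, 0.0849]
tool_rot: [-0.055, 0.704, 0.053, 0.706]
ft_force: [-0.4, 0.2, 0.1]
grip_width: 0.0872
```

play_rows(
  rows="0 0 0 0 0 0 1; 0 0 0 0 0 0 1; 0 0 0 0 0 0 1; 0 0 0 0 0 0 1; 0 0 0 0 0 0 1; 0 0 0 0 0 0 1; 0 0 0 0 0 0 1; 0 0 0 0 0 0 1",
)

```text
time: 20.18
position: [0.5767, -0.2384, 0.0833]
tool_rot: [-0.054, 0.705, 0.054, 0.705]
ft_force: [-0.7, 0.5, 1.1]
grip_width: 0.0414
```

```bash
python3 -c "
from h import *
go(BLK,1,.217)"
```

```text
t 20.1833 pos [ 0.57672911 -0.23837121  0.08329156] F [-0.7  0.5  1.1] w 0.0414 shift [-133.6  467.1   -5.9] turn [ 2.96e-01 -4.00e-04 -1.00e-04]
```

play_rows(
  rows="0 0 0 -8 0 0 1; 0 0 0 -22 0 0 1; 0 0 0 -35 0 0 1; 0 0 0 -35 0 0 1; 0 0 0 -25 0 0 1; 0 0 0 -9 0 0 1; 0 0 0 0 18 0 1; 0 0 0 0 34 0 1",
)

```text
time: 20.85
position: [0.5696, -0.1897, 0.2172]
tool_rot: [-0.054, 0.704, 0.052, 0.706]
ft_force: [0.2, 1.6, -5.0]
grip_width: 0.0412
```

play_rows(
  rows="0 0 0 0 39.5 -0.6 1; 0 0 0 0 39.5 -0.6 1; 0 0 0 0 39.5 -0.6 1; 0 0 0 0 39.5 -0.6 1; 0 0 0 0 39.5 -0.6 1; 0 0 0 0 39.5 -0.6 1; 0 0 0 0 39.5 -0.6 1; 0 0 0 0 39.5 -0.6 1",
)

```text
time: 21.52
position: [0.5132, 0.1267, 0.2155]
tool_rot: [-0.054, 0.707, 0.054, 0.703]
ft_force: [1.2, -0.1, -3.5]
grip_width: 0.0414
```

play_rows(
  rows="0 0 0 0 39.5 -0.6 1; 0 0 0 0 39.5 -0.6 1; 0 0 0 0 14 0 1; 0 0 0 0 6 0 1; 0.098 0 0 0 0 0 1; 0.1 0 0 0 0 0 1; 0.098 0 0 0 0 0 1",
)

```text
time: 22.1
position: [0.4985, 0.2215, 0.2159]
tool_rot: [0.052, 0.706, -0.053, 0.704]
ft_force: [-0.6, -0.6, -3.7]
grip_width: 0.0412
```

play_rows(
  rows="0 0 0 15 0 0 1; 0 0 0 20 0 0 1; 0 0 0 15 0 0 1; 0 0 0 0 0 0 1; 0 0 0 0 0 0 1; 0 0 0 0 0 0 1; 0 0 0 0 0 0 1",
)

```text
time: 22.68
position: [0.5006, 0.222, 0.1682]
tool_rot: [0.051, 0.705, -0.051, 0.706]
ft_force: [-0.4, -1.0, -3.5]
grip_width: 0.0412
```

```bash
python3 -c "
from h import *
go(BLK,1,.0733)"
```

```text
t 22.6833 pos [0.50058413 0.22204823 0.16816652] F [-0.4 -1.  -3.5] w 0.0412 shift [94.9  0.1 -1. ] turn [-0.0005  0.0017 -0.0005]
```

play_rows(
  rows="0 0 0 12 0.3 -2.3 1; 0 0 0 20 0 0 1; 0 0 0 20 0 0 1; 0 0 0 14 0 0 1; 0 0 0 10 0 0 1; 0 0 0 6 0 0 1; 0 0 0 4 0 0 1; 0 0 0 0 0 0 1",
)

```text
time: 23.35
position: [0.4978, 0.2229, 0.0813]
tool_rot: [0.051, 0.705, -0.051, 0.705]
ft_force: [-0.0, 0.7, -3.7]
grip_width: 0.0413
```

play_rows(
  rows="0 0 0 3 0 0 1; 0 0 0 2 0 0 1; 0 0 0 1 0 0 1; 0 0 0 0 0 0 1; 0 0 0 0 0 0 1",
)

```text
time: 23.77
position: [0.4977, 0.2229, 0.0756]
tool_rot: [0.051, 0.705, -0.05, 0.705]
ft_force: [0.4, 0.3, -3.7]
grip_width: 0.0413
```

```bash
python3 -c "
from h import *
go(BLK,1,.0733)"
```

```text
t 23.7667 pos [0.49771529 0.22287304 0.07558788] F [ 0.4  0.3 -3.7] w 0.0413 shift [ 2.3 -0.2  2.1] turn [-0.0001  0.0004 -0.0002]
```

play_rows(
  rows="0 0 0 1.3 0 0 1; 0 0 0 0.7 0 0 1; 0 0 0 0 0 0 1; 0 0 0 0 0 0 0.3; 0 0 0 0 0 0 0; 0 0 0 0 0 0 0; 0 0 0 0 0 0 0; 0 0 0 0 0 0 0",
)

```text
time: 24.43
position: [0.4978, 0.2229, 0.0736]
tool_rot: [0.051, 0.705, -0.05, 0.706]
ft_force: [-0.7, -0.1, -0.5]
grip_width: 0.0673
```

play_rows(
  rows="0 0 0 -8 0 0 0; 0 0 0 -20 0 0 0; 0 0 0 -32 0 0 0; 0 0 0 -32 0 0 0; 0 0 0 -32 0 0 0; 0 0 0 -14 0 0 0; 0 0 0 0 0 0 0; 0 0 0 0 0 0 0",
)

```text
time: 25.1
position: [0.4978, 0.2229, 0.2125]
tool_rot: [0.051, 0.704, -0.05, 0.706]
ft_force: [-0.2, -0.9, -0.9]
grip_width: 0.0871
```

```bash
python3 -c "
from h import *
go(BRD,3,.212)"
```

```text
t 25.1 pos [0.49782895 0.22292691 0.21251728] F [-0.2 -0.9 -0.9] w 0.0871 shift [ 5.000e-01 -5.104e+02  1.645e+02] turn [-0.2962  0.0024 -0.0005]
```

play_rows(
  rows="0 0 0 0 -16 5 0; 0 0 0 0 -32 10 0; 0 0 0 0 -38 12.3 0; 0 0 0 0 -38 12.3 0; 0 0 0 0 -38 12.3 0; 0 0 0 0 -38 12.3 0; 0 0 0 0 -38 12.3 0; 0 0 0 0 -38 12.3 0",
)

```text
time: 25.77
position: [0.5447, -0.0645, 0.2093]
tool_rot: [0.051, 0.707, -0.05, 0.704]
ft_force: [1.3, -0.1, 0.8]
grip_width: 0.0872
```

play_rows(
  rows="0 0 0 0 -38 12.3 0; 0 0 0 0 -38 12.3 0; 0 0 0 0 -38 12.3 0; 0 0 0 0 -38 12.3 0; 0 0 0 0 -38 12.3 0; 0 0 0 0 -28 9 0; 0 0 0 0 -12 4 0; 0 0 0 0 -4.4 1.2 0",
)

```text
time: 26.43
position: [0.5868, -0.3078, 0.209]
tool_rot: [0.052, 0.706, -0.051, 0.704]
ft_force: [0.0, 0.6, 0.2]
grip_width: 0.0869
```

play_rows(
  rows="-0.098 0 0 5 0 0 0; -0.1 0 0 15 0 0 0; -0.098 0 0 15 0 0 0; 0 0 0 15 0 0 0; 0 0 0 0 0 0 0; 0 0 0 0 0 0 0; 0 0 0 0 0 0 0; 0 0 0 0 0 0 0",
)

```text
time: 27.1
position: [0.5883, -0.3054, 0.1624]
tool_rot: [-0.055, 0.705, 0.054, 0.705]
ft_force: [0.1, -0.2, -0.7]
grip_width: 0.087
```

```bash
python3 -c "
from h import *
go(BRD,3,.0835)"
```

```text
t 27.1 pos [ 0.58825073 -0.30538034  0.1623935 ] F [ 0.1 -0.2 -0.7] w 0.087 shift [78.9 -0.2 -0.4] turn [0.0004 0.0011 0.001 ]
```

play_rows(
  rows="0 0 0 14 0 -0.5 0; 0 0 0 24 0 0 0; 0 0 0 22 0 0 0; 0 0 0 13 0 0 0; 0 0 0 5 0 0 0; 0 0 0 0 0 0 0; 0 0 0 0 0 0 0; 0 0 0 0 0 0 0",
)

```text
time: 27.77
position: [0.5882, -0.3065, 0.0849]
tool_rot: [-0.055, 0.704, 0.053, 0.706]
ft_force: [0.3, -0.2, 0.2]
grip_width: 0.0868
```

play_rows(
  rows="0 0 0 0 0 0 1; 0 0 0 0 0 0 1; 0 0 0 0 0 0 1; 0 0 0 0 0 0 1; 0 0 0 0 0 0 1; 0 0 0 0 0 0 1; 0 0 0 0 0 0 1; 0 0 0 0 0 0 1",
)

```text
time: 28.43
position: [0.587, -0.3058, 0.0833]
tool_rot: [-0.054, 0.705, 0.054, 0.705]
ft_force: [-0.9, -0.5, 0.9]
grip_width: 0.0417
```

```bash
python3 -c "
from h import *
go(BLK,0,.217)"
```

```text
t 28.4333 pos [ 0.58701998 -0.30583289  0.08332619] F [-0.9 -0.5  0.9] w 0.0417 shift [-133.6  600.4   14.1] turn [ 2.96e-01 -3.00e-04 -1.00e-04]
```

play_rows(
  rows="0 0 0 -8 0 0 1; 0 0 0 -22 0 0 1; 0 0 0 -35 0 0 1; 0 0 0 -35 0 0 1; 0 0 0 -25 0 0 1; 0 0 0 -9 0 0 1; 0 0 0 0 18 0 1; 0 0 0 0 34 0 1",
)

```text
time: 29.1
position: [0.5798, -0.258, 0.2174]
tool_rot: [-0.054, 0.704, 0.051, 0.706]
ft_force: [1.0, 0.5, -4.6]
grip_width: 0.0412
```

play_rows(
  rows="0 0 0 0 39.5 1.1 1; 0 0 0 0 39.5 1.1 1; 0 0 0 0 39.5 1.1 1; 0 0 0 0 39.5 1.1 1; 0 0 0 0 39.5 1.1 1; 0 0 0 0 39.5 1.1 1; 0 0 0 0 39.5 1.1 1; 0 0 0 0 39.5 1.1 1",
)

```text
time: 29.77
position: [0.5378, 0.0611, 0.2159]
tool_rot: [-0.054, 0.706, 0.054, 0.704]
ft_force: [0.3, -1.4, -4.8]
grip_width: 0.0413
```

play_rows(
  rows="0 0 0 0 39.5 1.1 1; 0 0 0 0 39.5 1.1 1; 0 0 0 0 39.5 1.1 1; 0 0 0 0 39.5 1.1 1; 0 0 0 0 39.5 1.1 1; 0 0 0 0 22 0 1; 0 0 0 0 9.5 0 1; 0 0 0 0 3.4 0 1",
)

```text
time: 30.43
position: [0.508, 0.2912, 0.2159]
tool_rot: [-0.055, 0.706, 0.055, 0.704]
ft_force: [0.0, 0.4, -4.7]
grip_width: 0.0412
```

play_rows(
  rows="0.098 0 0 5 0 0 1; 0.1 0 0 15 0 0 1; 0.098 0 0 15 0 0 1; 0 0 0 15 0 0 1; 0 0 0 0 0 0 1; 0 0 0 0 0 0 1; 0 0 0 0 0 0 1; 0 0 0 0 0 0 1",
)

```text
time: 31.1
position: [0.5108, 0.2894, 0.1684]
tool_rot: [0.051, 0.705, -0.051, 0.706]
ft_force: [0.3, 0.2, -4.1]
grip_width: 0.0413
```

```bash
python3 -c "
from h import *
go(BLK,0,.0733)"
```

```text
t 31.1 pos [0.51077281 0.28935147 0.16835317] F [ 0.3  0.2 -4.1] w 0.0413 shift [95.1  0.  -1.5] turn [-0.0007  0.0019 -0.0007]
```

play_rows(
  rows="0 0 0 12 0.3 -2.7 1; 0 0 0 20 0 0 1; 0 0 0 20 0 0 1; 0 0 0 14 0 0 1; 0 0 0 10 0 0 1; 0 0 0 6 0 0 1; 0 0 0 4 0 0 1; 0 0 0 0 0 0 1",
)

```text
time: 31.77
position: [0.5074, 0.2904, 0.0813]
tool_rot: [0.051, 0.705, -0.051, 0.705]
ft_force: [0.1, -0.5, -4.1]
grip_width: 0.0411
```

play_rows(
  rows="0 0 0 3 0 0 1; 0 0 0 2 0 0 1; 0 0 0 1 0 0 1; 0 0 0 0 0 0 1; 0 0 0 0 0 0 1",
)

```text
time: 32.18
position: [0.5073, 0.2905, 0.0756]
tool_rot: [0.051, 0.705, -0.05, 0.705]
ft_force: [-0.8, 0.5, -4.4]
grip_width: 0.0412
```

```bash
python3 -c "
from h import *
go(BLK,0,.0733)"
```

```text
t 32.1833 pos [0.50726769 0.290453   0.07558838] F [-0.8  0.5 -4.4] w 0.0412 shift [ 2.3 -0.5  2.3] turn [-0.      0.0004 -0.0002]
```

Release, lift, and move aside to the right, high enough to clear everything, for a last look.

play_rows(
  rows="0 0 0 1.3 0 0 1; 0 0 0 0.7 0 0 1; 0 0 0 0 0 0 1; 0 0 0 0 0 0 0.3; 0 0 0 0 0 0 0; 0 0 0 0 0 0 0; 0 0 0 0 0 0 0; 0 0 0 0 0 0 0",
)

```text
time: 32.85
position: [0.5075, 0.2905, 0.0738]
tool_rot: [0.051, 0.705, -0.05, 0.706]
ft_force: [-0.3, 0.5, 0.7]
grip_width: 0.0669
```

play_rows(
  rows="0 0 0 -8 0 0 0; 0 0 0 -20 0 0 0; 0 0 0 -32 0 0 0; 0 0 0 -32 0 0 0; 0 0 0 -32 0 0 0; 0 0 0 -14 0 0 0; 0 0 0 0 -18 0 0; 0 0 0 0 -34 0 0",
)

```text
time: 33.52
position: [0.5016, 0.2412, 0.2141]
tool_rot: [0.05, 0.703, -0.048, 0.708]
ft_force: [-0.0, -1.0, -0.6]
grip_width: 0.0869
```

play_rows(
  rows="0 0 0 0 -38 0 0; 0 0 0 0 -38 0 0; 0 0 0 0 -38 0 0; 0 0 0 0 -38 0 0; 0 0 0 0 -38 0 0; 0 0 0 0 -38 0 0; 0 0 0 0 -38 0 0; 0 0 0 0 -38 0 0",
)

```text
time: 34.18
position: [0.456, -0.0637, 0.2122]
tool_rot: [0.05, 0.705, -0.051, 0.706]
ft_force: [0.7, 0.2, 0.9]
grip_width: 0.087
```

play_rows(
  rows="0 0 0 0 -38 0 0; 0 0 0 0 -30 0 0; 0 0 0 0 -14 0 0; 0 0 0 0 -5 0 0; 0 0 0 0 0 0 0; 0 0 0 0 0 0 0; 0 0 0 0 0 0 0; 0 0 0 0 0 0 0",
)

```text
time: 34.85
position: [0.444, -0.1467, 0.2114]
tool_rot: [0.05, 0.705, -0.05, 0.705]
ft_force: [0.7, 0.3, 0.6]
grip_width: 0.0872
```

```bash
python3 -c "
from h import *
go(BLK,0,.212)
a=imaging.camera('side');t=imaging.camera('top')
cv2.imwrite('pics/f.png',np.hstack([cv2.resize(a[140:260,220:320],None,fx=4,fy=4),cv2.resize(t[180:300,160:260],None,fx=4,fy=4)]))
i=imaging.camera_info('top')
for k in range(4):print(proj(i,np.r_[pos(BLK,k),.101]))"
```

```text
t 34.85 pos [ 0.44397949 -0.14670468  0.21141488] F [0.7 0.3 0.6] w 0.0872 shift [-4.000e-01  4.412e+02  3.400e+00] turn [ 0.0019 -0.0003 -0.0004]
[183.71334437 232.47977829]
[213.18414104 236.04293311]
[242.63031315 239.6031107 ]
[272.05189153 243.1603148 ]
```

View pics/f.png

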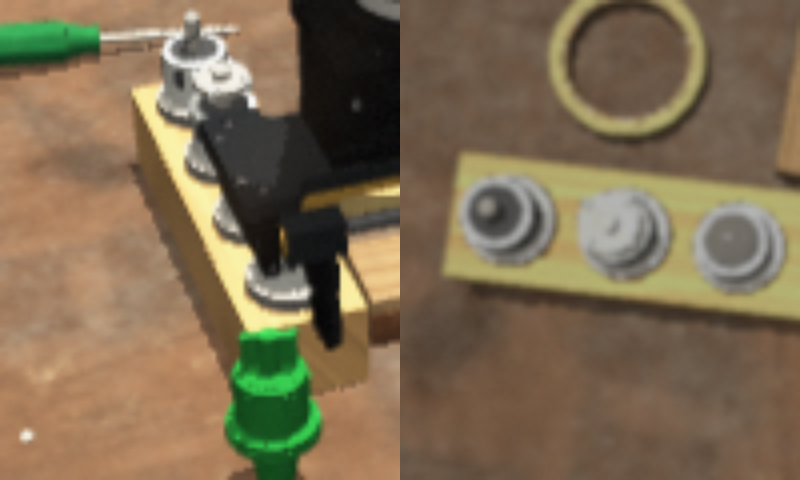

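```bash
python3 -c "
from rig import robot
print(robot.hand_in())"
```

```text
the job is handed in; nothing more can be done
None
```

All four holders are now in the tool block in reverse order, and I handed the job in at about 35 s of the 99 s allowed. From left to right the block now holds the drill, the disc, the vee and the straight cutter.

**Final pictures:** the last side and top views show the drill, disc and vee holders upright. I see no gap between their flanges and the block, and nothing is touching them. The arm partly hid the straight holder in that last side view, with only its flange showing in place. An unobstructed side view taken after the second placing showed it upright and seated.

**Forces:** the largest reading at the end of any move was about 5 N, mostly the weight of the tool being carried.

**One disagreement:** the wrist and top cameras differed by about 2 mm on the block's position. I placed between the two readings, nearer the wrist camera's, and every holder went in without any sign of jamming.

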